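Tilt the blue drilling template out of its bin and rack it

ROBOT

A 6-joint arm with a two-finger parallel gripper is mounted at the origin on the work surface. World frame = base frame: x ahead of the robot, y to its left, z up, the work surface at z = 0. Lengths are in m, angles in rad, forces in N, time in s.
With the tool pointing down it reaches from about 0.35 to 0.925 m from the base axis. Payload 6.4 kg.
Tool frame: the origin (TCP) lies midway between the tips of the shut fingers; the grasp point (between the pads) lies 19 mm behind it; z points along the fingers, y is the line along which they close (so a half turn about z gives the same grasp; the last joint's range is limited). The gripper opens to 85 mm and grips with 20 to 120 N. Pads are 22 mm wide; open, the fingers measure 114 mm over their backs; the gripper's body (76 mm by 85 mm) begins 54 mm behind the grasp point. The pads swing forward as they close: fully open they stand 13 mm farther back than shut.
Start: joints at [-1.432, 0.245, 1.558, -0, 1.339, -0.174], TCP at [0.2, -0.618, 0.231] pointing down, gripper open.
Joint ranges: [-3.13, 3.13], [-1.02, 2.26], [0.13, 2.54], [-0.95, 4.09], [0.21, 2.88], [-2.74, 2.74]. Speed limits (rad/s): [2.57, 2.57, 3.14, 3.14, 3.14, 3.14].

INTERFACE

Orientations are given as [roll, pitch, yaw] about the fixed x, y, z axes, in that order (R = Rz(yaw) Ry(pitch) Rx(roll)).
In Python, from plant import arm gives the robot as it stands.
- The arm moves only by the tool step_arm, never from a script. Its argument "deltas" is a list that holds one entry, the list of rows, each a list of 7 numbers: the shift along the tool's x, y, z in mm, then the turn, a rotation vector about the tool's x, y, z in degrees, then the finger opening in mm, from 0 to 85.4. A call has exactly 5 rows; each row shifts and turns the commanded pose from where the row before left it, along the tool's axes as they then stand; what a row does not reach is not made up. A row lasts 1/10 s, in which the tool goes at most 50 mm and 8.59 degrees, less where a joint would pass 70% of its speed; a pose out of reach is approached as far as the arm can. A call is refused whole if a number of a shift passes 50 or a number of a turn 8.59, either way. A call with a gripper value outside its range is refused whole. The fingers move at their own pace and stop on an object; "grip_force" is the grip in N (left out, the last holds). Time passes only in rows, so rows that do not move let the fingers close, or fill a call up. It gives the time, the measured TCP pose, the force, the opening and the grip force at its end, in the units of the state.
- arm.get_state(): the state, without advancing time (a new reading comes with each control period).
- arm.get_image(name): name is "scene" or "top"; returns the picture (480x640x3 uint8, red, green, blue); there is no depth.
- arm.camera_model(name): a dict with "fovy" (degrees; the focal length in pixels is half the picture's height over the tangent of half this angle, whatever the lens; pixels are square), "cx", "cy" (the principal point, pixels), "origin" and "rotation" of the camera in the world. Camera axes: x right, y down, z forward; pixel columns grow to the right and rows downward; lengths in m; the calibration is good to about 2 mm. A picture is of the moment at which its call begins. camera_model takes no time and is no camera call.
- arm.close_job(): hands the job in; it is judged then, once.
The state is a dict: "t": time; "q": joint angles; "joint_vel": joint speeds; "effort": joint torques, N m; "eef_pos": TCP position; "eef_rot": TCP orientation; "ft_force": force on the tool from outside, world axes, zero at the start; "ft_torque": the same for the moment, N m; "width": finger opening in m; "finger_force": force on a finger pad.
Only numpy, scipy, OpenCV 4.12 (cv2) and the standard library are available. Lean on these libraries where they do the work, as an engineer would, in place of code of your own. Each camera call takes 0.05 s, during which the arm holds its last target. There are 200 camera calls.

TASK

Take the blue drilling template out of its deep narrow bin: its rear end sits under the bin's yellow hood, so raise the end with the grip tab first until it is clearly on a slant, and draw it out from under the hood. Stand it on its long lower edge, tab upward, in the slot of the green rack, fully down and roughly centred along the slot, and let go. Leave the red template standing in its own bin.

Things in the scene. Friction and masses are not known exactly. Their poses are not given: they have to be found in the camera images.
- blue_template_mid (a point): Blue flat template with black holes, 200 x 75 mm, 10 mm thick, 0.3 kg, standing on its long edge, loose in its bin. Point: middle of the 200 x 75 plate, 37.5 mm above its lower edge (which rests 5 mm above the bench). x along it to the tab end, y its normal, z up. Grip tab: the plate extended upward from x = +40 to +90 mm, 10 mm thick, top 87.5 mm above this point.
- red_template_mid (a point): Red template, same shape and size as the blue, standing the same way in a second, identical bin; it stays there. This point lies on it as on the blue one.
- bin: Blue template's fixed grey bin. Origin on the bench under its middle; x from hooded rear to open front. Inside 240 long, 22 wide; walls 4, floor 5 mm; foot 260 x 70. Side walls 110 mm high where x < 4 mm, 70 beyond; front end wall 45. Yellow hood over x = -124 to -65 mm, underside at 110, top at 115 mm: the template's tabless end lies 35 to 50 mm under it and cannot go straight up.
- rack: Fixed green rack, dark base 160 x 100 mm. Origin on the bench under its middle; x along the slot, z up. Slot 24 mm wide, 110 mm long, open at both ends, floor 8 mm above the bench; walls upright to 58 mm, then flaring to a mouth about 50 mm wide at 70 mm. The template overhangs both ends and may face either way.
Things that resemble listed ones, but are neither listed nor needed, are in the scene too. Of the things that look like the part that bears blue_template_mid, the smaller one is meant.

How it is judged:
By the outcome, as a careful person would: the job done as asked, in the order asked, and still so for the second after the job is handed in, with the robot touching nothing.
It also fails if it takes over 48 s, if anything falls off the work surface, if the arm or the gripper's body presses on something with over 40 N, if the wrist force passes 120 N, or if a joint passes its speed limit or range.

## Working session

There is one attempt and no reset: what is moved stays moved. The work goes in short steps, Python scripts to look and compute and a tool call to move; the robot and the scene stay as the last step left them, time stands still between calls to the robot, and variables do not carry over. Pictures are saved under pics/ and viewed, at most 10 in all, crops included, and the job is handed in when it is done.

Besides the shell and the picture viewer there is one more tool, called after "Call:" in YAML: its name, and indented under it one key for each argument. step_arm: Moves the arm, as the interface text tells. Its arguments: {"type":"object","properties":{"deltas":{"type":"array"},"grip_force":{"type":"number"}},"required":["deltas"]}

```bash
mkdir -p pics; ls
python3 - <<'E'
from plant import arm
import cv2
for n in("scene","top"):
    im=arm.get_image(n); cv2.imwrite(f"pics/{n}0.png",im[:,:,::-1])
    m=arm.camera_model(n); print(n,m)
print(arm.get_state())
E
```

```text
pics
scene {'fovy': 46.837815053266965, 'cx': 324.24342959601034, 'cy': 242.6880459898394, 'origin': array([0.98023393, 0.41312542, 1.06921466]), 'rotation': array([-2.52887459e+00, -1.94083576e-03,  2.05516739e+00])}
top {'fovy': 50.62163196054799, 'cx': 319.8989701020574, 'cy': 238.40780143918684, 'origin': array([0.30513963, 0.09710905, 1.13754505]), 'rotation': array([-3.05609965e+00,  2.47402298e-03, -1.56965122e+00])}
{'t': 0.1, 'q': array([-1.43210654e+00,  2.45744224e-01,  1.55894014e+00, -1.35776094e-05,
        1.33873130e+00, -1.74070269e-01]), 'joint_vel': array([ 6.32324626e-05, -1.49495136e-03, -2.65828185e-03,  1.90755597e-03,
        3.81523126e-05, -9.71227290e-04]), 'effort': array([ 1.43638576e-04, -4.30671573e+01, -3.27128327e+01, -1.72695377e-04,
        2.83148525e-03,  1.05097047e-05]), 'eef_pos': array([ 0.19994225, -0.6179275 ,  0.23026472]), 'eef_rot': array([-3.13979491e+00, -3.02723066e-04,  3.12762917e-01]), 'ft_force': array([ 0.20738419,  0.18626055, -0.66665639]), 'ft_torque': array([-0.02859112,  0.01355016,  0.01084066]), 'finger_force': 0.0, 'width': 0.08505629240672057}
```

View pics/scene0.png

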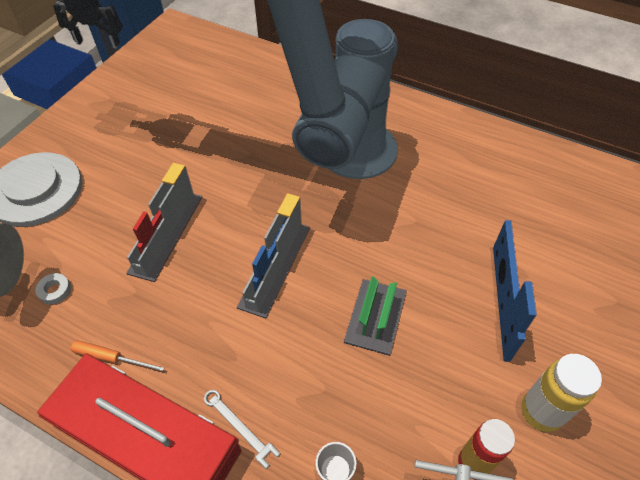

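View pics/top0.png

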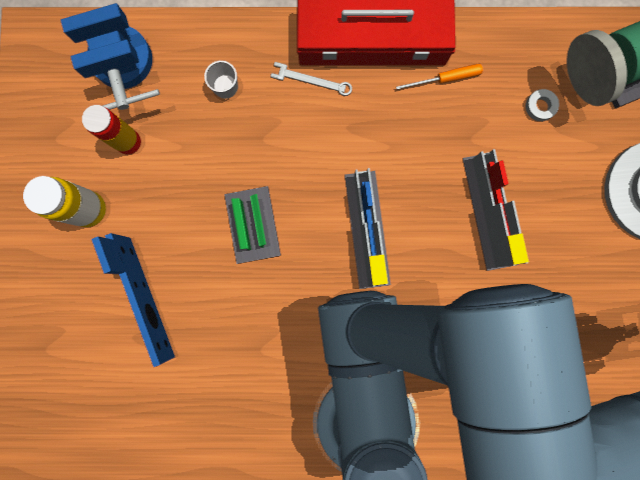

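Scene view: the arm is at the top. The red bin is at (160,230), the blue bin at (275,255), the green rack at (376,315), and a large loose blue plate at (512,290). Top view: blue bin (367,228), red bin (496,210), rack (252,225), large plate (135,300).
Candidates for blue: the plate in the hooded bin, top (368,210), and the loose plate, top (135,300). The smaller one, standing in the grey bin, fits. I'll confirm it in a crop.

```bash
cat > h.py <<'E'
import numpy as np,cv2
from scipy.spatial.transform import Rotation as R
from plant import arm
def cam(n):
    m=arm.camera_model(n); f=240/np.tan(np.radians(m['fovy']/2))
    return m,f,R.from_euler('xyz',m['rotation']).as_matrix()
def onz(n,px,z):
    m,f,Rm=cam(n); px=np.atleast_2d(px).astype(float)
    d=np.c_[(px[:,0]-m['cx'])/f,(px[:,1]-m['cy'])/f,np.ones(len(px))]@Rm.T
    o=np.array(m['origin']); return (o+d*((z-o[2])/d[:,2])[:,None])[:,:2]
def proj(n,P):
    m,f,Rm=cam(n); c=(np.atleast_2d(P)-m['origin'])@Rm
    return np.c_[c[:,0]/c[:,2]*f+m['cx'],c[:,1]/c[:,2]*f+m['cy']]
def comps(im,name,amin=40):
    hsv=cv2.cvtColor(im,cv2.COLOR_RGB2HSV)
    lo,hi={'yellow':((24,150,120),(34,255,255)),'blue':((100,120,40),(125,255,255)),'green':((50,120,40),(80,255,255)),'red':((172,150,60),(180,255,255))}[name]
    k=cv2.inRange(hsv,lo,hi); cs,_=cv2.findContours(k,cv2.RETR_EXTERNAL,cv2.CHAIN_APPROX_NONE)
    return [c for c in cs if cv2.contourArea(c)>amin]
E
python3 - <<'E'
from h import *
S=cv2.imread('pics/scene0.png');T=cv2.imread('pics/top0.png')
a=cv2.resize(S[185:325,230:330],None,fx=4,fy=4,interpolation=2)
b=cv2.resize(T[160:300,330:430],None,fx=4,fy=4,interpolation=2)
cv2.imwrite('pics/crop1.png',np.hstack([a,b]))
for n,im in(('scene',S),('top',T)):
  for c in('yellow','green','blue','red'):
    for k in comps(im[:,:,::-1].copy(),c):
      r=cv2.minAreaRect(k); print(n,c,cv2.contourArea(k),cv2.boxPoints(r).round(1).tolist())
E
```

```text
scene green 282.5 [[374.3999938964844, 337.6000061035156], [389.70001220703125, 281.5], [396.70001220703125, 283.5], [381.3999938964844, 339.5]]
scene green 330.0 [[355.20001220703125, 331.79998779296875], [370.8999938964844, 276.70001220703125], [379.0, 279.0], [363.29998779296875, 334.1000061035156]]
scene blue 442.5 [[242.1999969482422, 283.6000061035156], [271.6000061035156, 224.8000030517578], [284.79998779296875, 231.39999389648438], [255.39999389648438, 290.20001220703125]]
scene blue 2969.0 [[490.70001220703125, 222.3000030517578], [526.2000122070312, 219.0], [539.0999755859375, 357.20001220703125], [503.6000061035156, 360.5]]
scene blue 3609.5 [[-0.10000000149011612, 75.5999984741211], [67.4000015258789, 24.899999618530273], [99.69999694824219, 68.0], [32.20000076293945, 118.5999984741211]]
scene blue 216.0 [[88.5, 25.200000762939453], [95.4000015258789, 22.600000381469727], [108.9000015258789, 57.70000076293945], [102.0999984741211, 60.400001525878906]]
scene blue 1313.5 [[98.30000305175781, 0.30000001192092896], [151.0, -20.399999618530273], [169.8000030517578, 27.70000076
[... 820 characters left out ...]
78], [258.70001220703125, 246.60000610351562]]
top green 855.5 [[609.4000244140625, 32.29999923706055], [638.9000244140625, 21.600000381469727], [657.2000122070312, 72.30000305175781], [627.7000122070312, 82.9000015258789]]
top blue 3365.0 [[91.5, 238.6999969482422], [125.19999694824219, 226.10000610351562], [174.8000030517578, 358.29998779296875], [141.10000610351562, 371.0]]
top blue 422.5 [[359.5, 181.6999969482422], [368.70001220703125, 180.5], [378.3999938964844, 253.5], [369.20001220703125, 254.8000030517578]]
top blue 4508.0 [[59.70000076293945, 19.600000381469727], [134.1999969482422, -2.799999952316284], [158.39999389648438, 77.9000015258789], [83.9000015258789, 100.19999694824219]]
```

View pics/crop1.png

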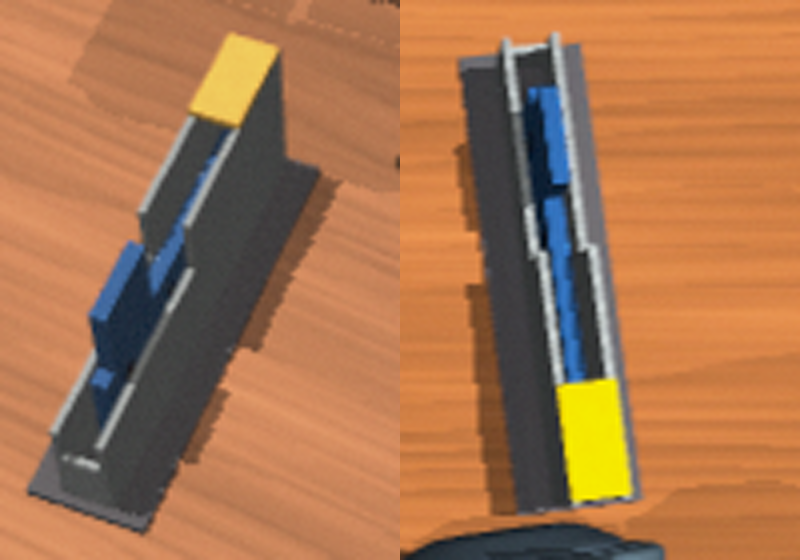

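The crop confirms it: a blue plate with its tab at the front stands in the hooded grey bin. In the top view, the tab's top face runs from about (367,182) to (370,207), the edge continues to (374,254) and the hood starts at row 255. Now I'll measure the positions.

Run:
```python
from h import *
T=cv2.imread('pics/top0.png')[:,:,::-1].copy();S=cv2.imread('pics/scene0.png')[:,:,::-1].copy()
def rect(n,pts,z,lab):
    w=onz(n,pts,z).astype(np.float32)*1000; r=cv2.minAreaRect(w); b=cv2.boxPoints(r)
    e=b[1]-b[0]; g=b[2]-b[1]; l=e if np.linalg.norm(e)>np.linalg.norm(g) else g
    print(lab,n,np.round(r[0],1),np.round(sorted(r[1]),1),'yaw',round(np.degrees(np.arctan2(l[1],l[0]))%180,1))
def mask(im,lo,hi,box):
    h=cv2.cvtColor(im,cv2.COLOR_RGB2HSV); k=cv2.inRange(h,lo,hi); o=np.zeros_like(k); x0,y0,x1,y1=box
    o[y0:y1,x0:x1]=k[y0:y1,x0:x1]; cs,_=cv2.findContours(o,cv2.RETR_EXTERNAL,cv2.CHAIN_APPROX_NONE)
    return [c[:,0] for c in cs if cv2.contourArea(c)>15]
for box in((340,240,400,300),(480,220,540,280)):
    for c in mask(T,(24,150,120),(34,255,255),box): rect('top',c,.115,'hood')
for c in mask(S,(18,120,120),(34,255,255),(270,190,310,225)): rect('scene',c,.115,'hood')
for c in mask(T,(100,120,140),(125,255,255),(340,160,400,300)):
    print(c.min(0),c.max(0)); rect('top',c,.13,'tab/edge z130'); rect('top',c,.08,'z80')
    t=c[c[:,1]<207]
    if len(t)>8: rect('top',t,.13,'tab only')
    t=c[c[:,1]>211]
    if len(t)>8: rect('top',t,.08,'edge only')
for c in comps(T,'green'):
    if 200<c[0,0,0]<300: rect('top',c[:,0],.07,'green')
for c in comps(S,'green'): rect('scene',c[:,0],.07,'green')
for n,im,box in(('top',T,(215,175,295,275)),('scene',S,(335,270,415,360))):
    cs=mask(im,(0,0,20),(180,75,130),box)
    if cs: 
        c=np.vstack(cs); hl=cv2.convexHull(c)[:,0]; rect(n,hl,.008,'rackbase'); print(cv2.boxPoints(cv2.minAreaRect(hl)).round(0).tolist())
for box,l in(((335,165,395,290),'binfoot'),):
    cs=mask(T,(0,0,20),(180,75,130),box); c=np.vstack(cs); rect('top',c,.0,l)
```

```text
hood top [329.9 -16.8] [30.9 59.2] yaw 6.7
hood top [ 372.8 -298.8] [31.  59.8] yaw 10.7
hood scene [332.  -16.2] [30.7 61.1] yaw 6.7
[366 209] [375 254]
tab/edge z130 top [405.3  -2. ] [ 9.9 90.9] yaw 7.2
z80 top [410.3  -6.9] [10.4 95.4] yaw 7.2
edge only top [407.5  -7.3] [10.4 89.9] yaw 7.2
[365 182] [371 205]
tab/edge z130 top [482.2   2.9] [ 8.8 47.8] yaw 7.1
z80 top [490.9  -1.8] [ 9.2 50.2] yaw 7.1
tab only top [482.2   2.9] [ 8.8 47.8] yaw 7.1
green top [428.1 268.4] [ 22.8 114.2] yaw 11.0
green top [435.5 231.9] [ 15.4 112. ] yaw 10.9
green scene [446.4 275.8] [ 14.7 134. ] yaw 10.9
green scene [453.2 237.7] [ 16.9 133.4] yaw 11.0
rackbase top [433.4 252.3] [ 99.8 158.7] yaw 10.9
[[224.0, 194.0], [268.0, 186.0], [280.0, 255.0], [236.0, 263.0]]
rackbase scene [435.8 253.3] [ 99.4 161.9] yaw 10.9
[[343.0, 342.0], [361.0, 278.0], [407.0, 290.0], [389.0, 355.0]]
binfoot top [425.9  -5. ] [ 69.4 263.6] yaw 7.2
```

Measurements, all matching the given sizes:
- **Bin:** origin (425,-5), yaw 7°.
- **Tab:** centre (482,3), so the plate middle is at about (418,-5).
- **Rack:** centre (434.5,252.8), yaw 10.9°.

The plate lies about 42 mm under the hood, which fits the 35–50 mm given. Moving above the tab.

Call:
step_arm:
  deltas:
    - [[15,-17,0,0,0,0,70],[30,-33,0,0,0,0,70],[30,-33,0,0,0,0,70],[30,-33,0,0,0,0,70],[30,-33,0,0,0,0,70]]

```text
t: 0.6
eef_pos: [0.2829, -0.4332, 0.2307]
eef_rot: [-3.141, -0.0, 0.312]
ft_force: [0.3, -0.6, -0.2]
width: 0.0698
finger_force: 0.0
```

Call:
step_arm:
  deltas:
    - [[30,-33,0,0,0,0,70],[30,-33,0,0,0,0,70],[30,-33,0,0,0,0,70],[30,-33,0,0,0,0,70],[30,-33,0,0,0,0,70]]

```text
t: 1.1
eef_pos: [0.3748, -0.2301, 0.231]
eef_rot: [-3.141, -0.0, 0.312]
ft_force: [0.7, -0.1, -0.5]
width: 0.0701
finger_force: 0.0
```

Call:
step_arm:
  deltas:
    - [[30,-33,0,0,0,0,70],[30,-33,0,0,0,0,70],[30,-33,0,0,0,0,70],[30,-33,0,0,0,0,70],[30,-33,0,0,0,0,70]]

```text
t: 1.6
eef_pos: [0.4667, -0.0269, 0.2311]
eef_rot: [3.142, 0.0, 0.313]
ft_force: [1.2, -0.3, 0.3]
width: 0.0707
finger_force: 0.0
```

Call:
step_arm:
  deltas:
    - [[20,-25,0,0,0,0,70],[0,0,0,0,0,5.5,70],[0,0,0,0,0,5.4,70],[0,0,0,0,0,0,70],[0,0,0,0,0,0,70]]

```text
t: 2.1
eef_pos: [0.4776, 0.0011, 0.231]
eef_rot: [-3.141, 0.001, 0.124]
ft_force: [0.4, -0.8, 0.9]
width: 0.07
finger_force: 0.0
```

Call:
step_arm:
  deltas:
    - [[5,-1,30,0,0,0,45],[0,0,35,0,0,0,45],[0,0,35,0,0,0,45],[0,0,30,0,0,0,45],[0,0,16,0,0,0,45]]

```text
t: 2.6
eef_pos: [0.4807, 0.0027, 0.0824]
eef_rot: [-3.14, 0.004, 0.123]
ft_force: [-0.2, 0.5, 0.2]
width: 0.045
finger_force: 0.0
```

Run:
```python
from h import *
s=arm.get_state(); print(s['eef_pos'],np.degrees(s['eef_rot']),s['ft_force'])
S=arm.get_image('scene')[:,:,::-1]; T=arm.get_image('top')[:,:,::-1]
a=cv2.resize(S[185:325,230:330],None,fx=4,fy=4,interpolation=2)
b=cv2.resize(T[160:300,330:430],None,fx=4,fy=4,interpolation=2)
cv2.imwrite('pics/g1.png',np.hstack([a,b]))
```

```text
[0.48074344 0.00273535 0.08240523] [-179.91094757    0.24023859    7.07091344] [-0.2265647   0.45525201  0.16996137]
```

View pics/g1.png

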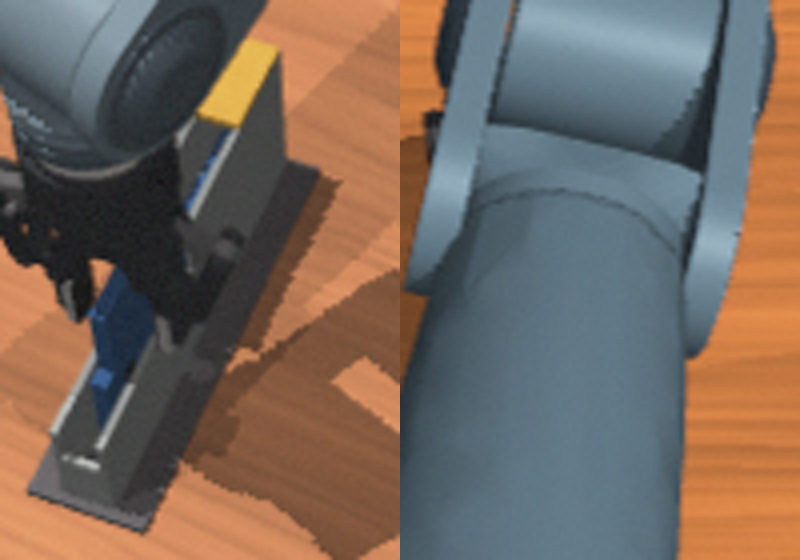

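The fingers straddle the tab (left crop, about (120,300)), and the top view is blocked by the arm. Closing the fingers.

Call:
step_arm:
  deltas:
    - [[0,0,0,0,0,0,0],[0,0,0,0,0,0,0],[0,0,0,0,0,0,0],[0,0,0,0,0,0,0],[0,0,0,0,0,0,0]]
  grip_force: 90

```text
t: 3.2
eef_pos: [0.484, 0.0024, 0.087]
eef_rot: [3.141, -0.003, 0.123]
ft_force: [-0.2, 0.5, 6.5]
width: 0.0093
finger_force: 88.3
```

Call:
step_arm:
  deltas:
    - [[0,0,-6,0,2,0,0],[0,0,-6,0,2,0,0],[0,0,-6,0,2,0,0],[0,0,-5.8,0,2,0,0],[0,0,-5.6,0,2,0,0]]

```text
t: 3.7
eef_pos: [0.4801, 0.0026, 0.1144]
eef_rot: [-3.141, -0.175, 0.123]
ft_force: [0.4, 0.2, -3.4]
width: 0.0089
finger_force: 87.5
```

Call:
step_arm:
  deltas:
    - [[0,0,-5.6,0,2,0,0],[0.5,0,-5.4,0,2,0,0],[1,0,-5.2,0,2,0,0],[1,0,-5,0,2,0,0],[1,0,-5,0,2,0,0]]

```text
t: 4.2
eef_pos: [0.477, 0.0023, 0.1405]
eef_rot: [-3.141, -0.349, 0.123]
ft_force: [0.1, 0.3, -2.0]
width: 0.009
finger_force: 87.5
```

Run:
```python
from h import *
s=arm.get_state(); print(s['eef_pos'],np.degrees(s['eef_rot']),s['ft_force'],s['ft_torque'],s['width'])
S=arm.get_image('scene')[:,:,::-1]
cv2.imwrite('pics/t1.png',cv2.resize(S[160:335,200:400],None,fx=3,fy=3,interpolation=2))
```

```text
[0.47703099 0.00233958 0.14046055] [-179.97823063  -19.99818845    7.03877153] [ 0.09068807  0.34058961 -1.9952446 ] [-0.01188791  0.26553496  0.01307474] 0.00895847268720088
```

View pics/t1.png

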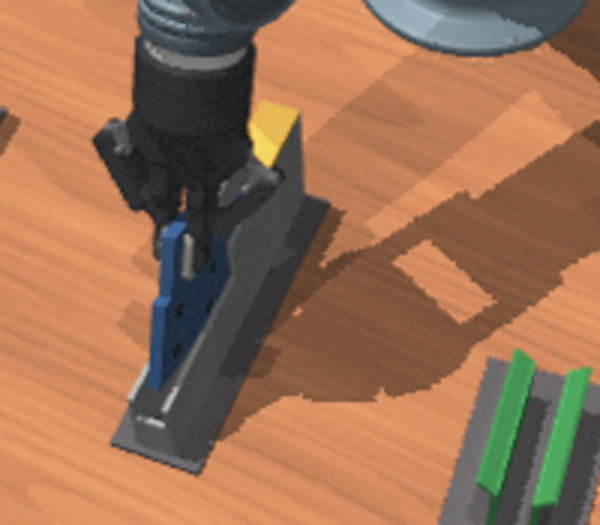

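The plate is held at the tab and tilted 20° with the front up (front edge about (155,380) in the crop), its rear still under the hood. Now I'll draw it out along its own axis.

Call:
step_arm:
  deltas:
    - [[10,0,0,0,0,0,0],[18,0,0,0,0,0,0],[18,0,0,0,0,0,0],[18,0,0,0,0,0,0],[18,0,0,0,0,0,0]]

```text
t: 4.75
eef_pos: [0.5555, 0.0118, 0.1688]
eef_rot: [-3.141, -0.348, 0.123]
ft_force: [-0.2, -1.6, -2.9]
width: 0.0089
finger_force: 87.6
```

Call:
step_arm:
  deltas:
    - [[10,0,-18,0,0,0,0],[10,0,-27,0,0,0,0],[10,0,-27,0,0,0,0],[7,0,-20,0,0,0,0],[0,0,0,0,0,0,0]]

```text
t: 5.25
eef_pos: [0.5601, 0.0117, 0.2722]
eef_rot: [3.139, -0.355, 0.124]
ft_force: [0.3, 0.2, -1.8]
width: 0.0088
finger_force: 88.1
```

Run:
```python
from h import *
s=arm.get_state(); print(s['eef_pos'],np.degrees(s['eef_rot']),s['ft_force'],s['ft_torque'],s['width'])
S=arm.get_image('scene')[:,:,::-1]
cv2.imwrite('pics/t2.png',cv2.resize(S[120:345,180:420],None,fx=2.5,fy=2.5,interpolation=2))
```

```text
[0.56011292 0.01166719 0.27215457] [179.84285178 -20.35944257   7.08600721] [ 0.27805171  0.19052224 -1.80512242] [-0.01795279  0.19757831 -0.02731359] 0.008753365715459623
```

View pics/t2.png

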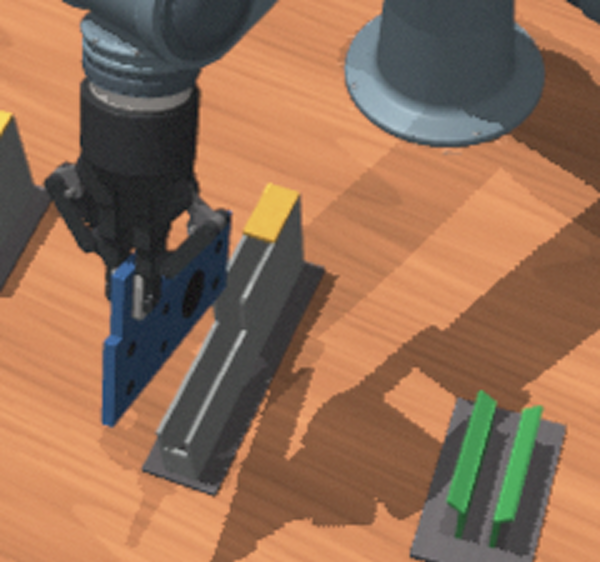

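The plate is clear of the bin and still tilted (lower front corner at about (108,424) in the crop). I'll check for slip in the hand by comparing predicted corners with the picture.

Run:
```python
from h import *
s=arm.get_state(); Rm=R.from_euler('xyz',s['eef_rot']).as_matrix(); p=s['eef_pos']
for n,l in(('front bottom',(33,0,82)),('front top plate',(33,0,7)),('tab top front',(23,0,-43)),('rear top',(-167,0,7))):
    q=proj('scene',p+Rm@(np.array(l)/1000))[0]; print(n,((q-[180,120])*2.5).round(0))
```

```text
front bottom [109. 424.]
front top plate [111. 342.]
tab top front [119. 276.]
rear top [229. 208.]
```

Call:
step_arm:
  deltas:
    - [[0,-15,0,0,-4,0,0],[0,-30,0,0,-4,0,0],[0,-35,0,0,-4,0,0],[0,-35,0,0,-4,0,0],[0,-35,0,0,-4.4,0,0]]

```text
t: 5.8
eef_pos: [0.5383, 0.1622, 0.2656]
eef_rot: [3.141, 0.013, 0.122]
ft_force: [0.8, -1.0, -3.8]
width: 0.0093
finger_force: 88.1
```

Call:
step_arm:
  deltas:
    - [[-10,-30,0,0,0,-1,0],[-10,-30,0,0,0,-1,0],[-10,-20,0,0,0,-1,0],[0,0,0,0,0,-0.8,0],[0,0,0,0,0,0,0]]

```text
t: 6.3
eef_pos: [0.4981, 0.2359, 0.2663]
eef_rot: [3.141, 0.01, 0.19]
ft_force: [-0.1, -0.6, -3.5]
width: 0.009
finger_force: 88.2
```

Call:
step_arm:
  deltas:
    - [[4,-15,0,0,0.6,0,0],[4,-14,0,0,0,0,0],[0,0,30,0,0,0,0],[0,0,35,0,0,0,0],[0,0,35,0,0,0,0]]

```text
t: 6.8
eef_pos: [0.502, 0.2666, 0.1674]
eef_rot: [-3.141, -0.005, 0.189]
ft_force: [-0.5, 1.1, -3.5]
width: 0.0089
finger_force: 88.2
```

Call:
step_arm:
  deltas:
    - [[0,0,0,0,0,0,0],[0,0,0,0,0,0,0],[0,0,0,0,0,0,0],[0,0,0,0,0,0,0],[0,0,0,0,0,0,0]]

```text
t: 7.3
eef_pos: [0.5023, 0.2663, 0.1702]
eef_rot: [-3.141, -0.007, 0.189]
ft_force: [-0.2, 0.2, -2.9]
width: 0.0088
finger_force: 88.2
```

Run:
```python
from h import *
s=arm.get_state(); print(s['eef_pos'],np.degrees(s['eef_rot']),s['ft_force'],s['width'])
S=arm.get_image('scene')[:,:,::-1]
cv2.imwrite('pics/t3.png',cv2.resize(S[190:380,300:480],None,fx=3,fy=3,interpolation=2))
Rm=R.from_euler('xyz',s['eef_rot']).as_matrix(); p=s['eef_pos']
for n,l in(('front bottom',(33,0,82)),('front top plate',(33,0,7)),('rear bottom',(-167,0,82))):
    P=p+Rm@(np.array(l)/1000); q=proj('scene',P)[0]; print(n,P.round(4),((q-[300,190])*3).round(0))
```

```text
[0.50230629 0.26625471 0.17017017] [-179.95418333   -0.38200013   10.81755251] [-0.20117032  0.20035043 -2.90258058] 0.008813496907158833
front bottom [0.5352 0.2726 0.0884] [199. 452.]
front top plate [0.5348 0.2725 0.1634] [207. 398.]
rear bottom [0.3388 0.2351 0.0871] [269. 204.]
```

View pics/t3.png

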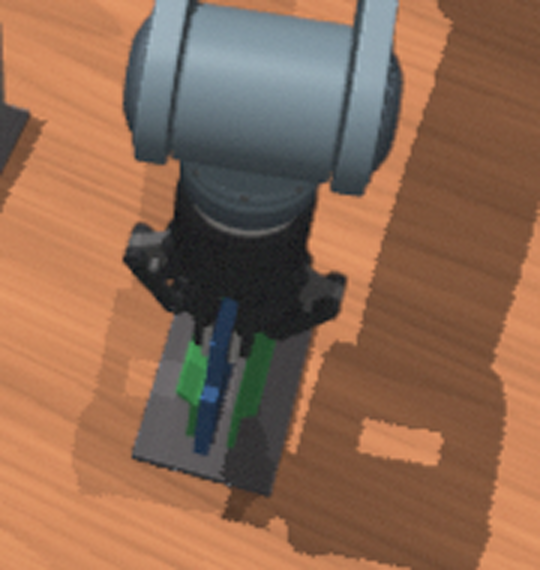

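The plate matches the prediction (front lower corner seen at (201,453), predicted (199,452)) and sits centred over the slot. Lowering.

Call:
step_arm:
  deltas:
    - [[0,0,12,0,-0.4,0,0],[0,0,15,0,0,0,0],[0,0,15,0,0,0,0],[0,0,15,0,0,0,0],[0,0,12,0,0,0,0]]

```text
t: 7.85
eef_pos: [0.5001, 0.2656, 0.0968]
eef_rot: [-3.141, 0.006, 0.189]
ft_force: [0.8, 0.1, -3.5]
width: 0.0091
finger_force: 88.3
```

Call:
step_arm:
  deltas:
    - [[0,0,3,0,0,0,0],[0,0,3,0,0,0,0],[0,0,2,0,0,0,0],[0,0,1,0,0,0,0],[0,0,0,0,0,0,0]]

```text
t: 8.35
eef_pos: [0.5014, 0.2661, 0.0907]
eef_rot: [-3.141, 0.003, 0.189]
ft_force: [-1.4, -0.5, -2.9]
width: 0.0092
finger_force: 88.2
```

Call:
step_arm:
  deltas:
    - [[0,0,1,0,0,0,0],[0,0,1,0,0,0,0],[0,0,0,0,0,0,0],[0,0,0,0,0,0,0],[0,0,0,0,0,0,0]]

```text
t: 8.85
eef_pos: [0.5018, 0.2662, 0.09]
eef_rot: [-3.141, 0.002, 0.189]
ft_force: [-2.1, -0.5, 5.1]
width: 0.0089
finger_force: 89.8
```

It has touched the slot floor: the force went from -3 to +5 N at the expected height. Releasing and backing off upward.

Call:
step_arm:
  deltas:
    - [[0,0,0,0,0,0,15],[0,0,0,0,0,0,25],[0,0,0,0,0,0,45],[0,0,0,0,0,0,50],[0,0,0,0,0,0,50]]
  grip_force: 20

```text
t: 9.35
eef_pos: [0.5011, 0.2659, 0.0882]
eef_rot: [-3.141, 0.004, 0.189]
ft_force: [0.4, -0.8, 0.5]
width: 0.0501
finger_force: 0.0
```

Call:
step_arm:
  deltas:
    - [[0,0,-10,0,0,0,50],[0,0,-25,0,0,0,50],[0,0,-35,0,0,0,50],[0,0,-35,0,0,0,50],[0,0,-35,0,0,0,50]]

```text
t: 9.85
eef_pos: [0.5015, 0.266, 0.2305]
eef_rot: [-3.141, 0.003, 0.189]
ft_force: [0.1, 0.4, 0.1]
width: 0.0501
finger_force: 0.0
```

Call:
step_arm:
  deltas:
    - [[-10,25,0,0,0,0,50],[-10,40,0,0,0,0,50],[-10,40,0,0,0,0,50],[-10,40,0,0,0,0,50],[-10,40,0,0,0,0,50]]

```text
t: 10.35
eef_pos: [0.487, 0.0734, 0.2293]
eef_rot: [-3.142, 0.002, 0.189]
ft_force: [1.2, -0.5, -0.0]
width: 0.0502
finger_force: 0.0
```

Call:
step_arm:
  deltas:
    - [[0,20,0,0,0,0,50],[0,0,0,0,0,0,50],[0,0,0,0,0,0,50],[0,0,0,0,0,0,50],[0,0,0,0,0,0,50]]

```text
t: 10.85
eef_pos: [0.4909, 0.0562, 0.2284]
eef_rot: [-3.141, 0.003, 0.191]
ft_force: [-1.1, -0.4, -0.3]
width: 0.0502
finger_force: 0.0
```

Run:
```python
from h import *
S=arm.get_image('scene')[:,:,::-1]; T=arm.get_image('top')[:,:,::-1]
cv2.imwrite('pics/f.png',np.hstack([cv2.resize(S[180:380,300:460],None,fx=2.5,fy=2.5),cv2.resize(T[150:350,180:340],None,fx=2.5,fy=2.5)]))
for k in comps(T[:,:,::-1].copy(),'blue'):
    if 200<k[0,0,0]<330:
        w=onz('top',k[:,0],.083).astype(np.float32)*1000; r=cv2.minAreaRect(w); print(r)
# expected end points: plate mid on rack, lower edge at 8 mm
u=np.array([np.cos(np.radians(10.9)),np.sin(np.radians(10.9))])
for l,z in((100,8),(100,83),(-100,83),(90,133)):
    P=np.r_[np.array([434.5,252.8])+l*u,z]/1000; print(l,z,((proj('scene',P)[0]-[300,180])*2.5).round(),((proj('top',P)[0]-[180,150])*2.5+[400,0]).round())
```

```text
((436.5123596191406, 251.8156280517578), (202.7517547607422, 23.634746551513672), 12.37381362915039)
100 8 [160. 441.] [560.  77.]
100 83 [166. 401.] [546.  59.]
-100 83 [224. 195.] [588. 292.]
90 133 [173. 361.] [538.  58.]
```

View pics/f.png

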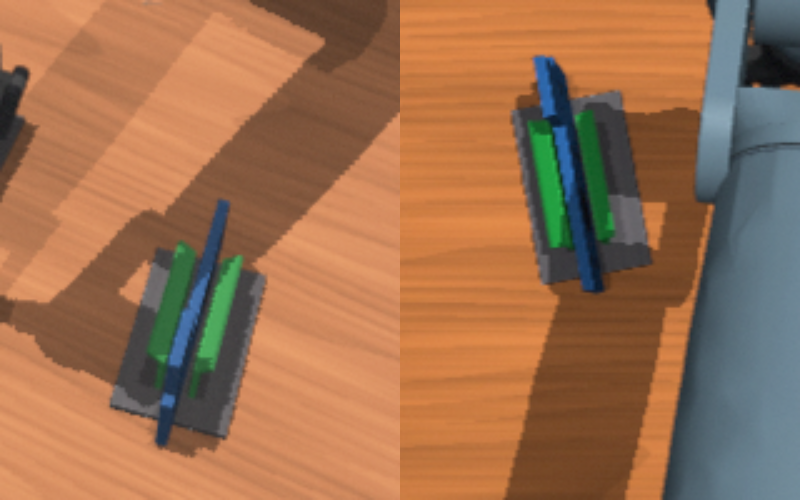

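The plate stands upright and fully down in the slot, tab upward. Its ends match the expected points: lower front (160,441) in the left crop, rear top (590,290) in the right crop. It is centred to about 2 mm and the arm is clear of it, so I'm handing in.

```bash
python3 -c "
from plant import arm
print(arm.close_job())"
```

```text
the job is handed in; nothing more can be done
None
```

The blue template stands fully down and centred to about 2 mm in the green rack, tab up and released; the arm never touched the red template, and the job was handed in at about 11 s.

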